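# Shut and latch the printer-service case

### The job

Shut the blue service case: gently press its lid down until you feel it bear on the rubber seal, then hook the steel wire bail of the front toggle latch over the keeper on the lid, then press the red lever down past centre and firmly home until its spring catch clicks, so that it lies against the case and holds the lid tight. Never push the lid with more than 15 N or the red lever with more than 25 N, and leave the screwdriver, the jar and the toner cartridge where they are.

Things in the scene. Friction and masses are not known exactly. Their poses are not given: they have to be found in the camera images.
- case: Blue plastic service case fixed to the bench: 240 mm deep, 300 wide, rim 115 mm high (150 with the lid shut). Origin: foot of its front (latch) face, in the middle. Its -x axis points straight out of the front face, y runs along the face, z up. The latch is in the middle of the front. The lid's hinge axis runs along y at x = +240 mm, z = 115 mm.
- lid_edge (a point): Point on the lid's flat top, midway along it, 20 mm in from the front edge; a good place to push down. It lies 220 mm in front of the hinge axis and 35 mm above it when the lid is shut.
- lid (a joint): Lid angle, rad: 0 with the plastic rims touching, growing as it opens. A stiff hinge holds it anywhere (1 to 2 N at the front edge shuts it); lid 0.55 kg. The rubber seal stands 4 to 10 mm proud of the front rim (worn, not measured), so the lid meets it at 0.017 to 0.043 rad; from there it pushes back by about 10 N per mm at the front edge.
- keeper (a point): Steel keeper, middle of the lid's front: a block 12 mm out from the lid and 26 wide, with a ledge and upturned lip that form a groove open at the top, 8.5 mm wide, 5 deep. The point is the centre of the bail's bar when seated, 16 mm out from the lid. The lip's top is 2.5 mm above it and its outside 8 mm farther out; the block's top is 20 mm above. Axes as the case's when the lid is shut.
- lever_pivot (a point): Axis (along case y) of the lever, on the latch's base plate, 19 mm out from the front face, 82 mm up. Pushing the handle shut 46 mm from here takes most near 0.5 rad (5 to 14 N), falls past centre, then rises to about 16 N at the spring catch (near 0.13 rad) until it clicks and the lever drops onto its stop; beyond that it is solid.
- lever (a joint): Lever angle, rad: 0 is home, hanging straight down; grows as it swings out and up (1.57 level outward; 2.0 to 2.4 at the start). Stays where left. Red handle 30 mm wide, 59 long from the pivot, 5 thick; its outer face (the upper one when open) lies 6.5 mm from the pivot's line. The handle is bent from use: it stands up to 0.08 rad either side of this angle (not measured).
- bail_bar (a point): Middle of the end bar of the wire bail, a stirrup of 5 mm steel wire 40 mm wide outside. Its two legs, 66 mm long, pivot on the lever 14 mm from the lever's axis (there at lever angle minus 0.07 rad). At the start it leans out above the handle. Pinch it across the legs (along case y). Swung in over the lip and let go, it leans on the keeper's block and the lever draws it into the groove.
- bail (a joint): Bail angle relative to the lever, rad: -2.75 at the start, resting 0.39 rad above the handle; minus the lever angle when it stands upright; 0 when latched. Swings freely.
- screwdriver_mid (a point): Red-handled screwdriver lying on the bench in front of the case; the point is the middle of its length, at its underside. Leave it.
- jar_mid (a point): Small jar with a red cap, 60 mm across, 70 mm high, on the bench beside the latch; its centre. Leave it.
- cartridge_mid (a point): Black and green toner cartridge, 170 x 60 x 45 mm, on the bench on the other side of the latch; its centre. Leave it.

How it is judged:
By the outcome, as a careful person would: the job done as asked, in the order asked, and still so for the second after the job is handed in, with the robot touching nothing.
It also fails if it takes over 67 s, if anything falls off the work surface, if the arm or the gripper's body presses on something with over 40 N, if the wrist force passes 120 N, or if a joint passes its speed limit or range.

### The arm

A 7-joint arm with a two-finger parallel gripper is mounted at the origin on the work surface. World frame = base frame: x ahead of the robot, y to its left, z up, the work surface at z = 0. Lengths are in m, angles in rad, forces in N, time in s.
With the tool pointing down it reaches from about 0.4 to 0.85 m from the base axis. Payload 4.5 kg.
Tool frame: the origin (TCP) lies at the very end of the fingers, on their centre line; the grasp point (between the pads) lies 19 mm behind it (r.grip_point_offset is the distance from the TCP to the grasp point, in m); z points along the fingers, y is the line along which they close (so a half turn about z gives the same grasp; the last joint's range is limited). The gripper opens to 88 mm and grips with 3 to 60 N. Pads are 18 mm wide; open, the fingers measure 123 mm over their backs; the gripper's body (75 mm by 187 mm) begins 45 mm behind the grasp point.
Start: joints at [-1.238, 0.689, -0.195, 1.565, 0.157, 0.902, -0.215], TCP at [0.184, 0.597, 0.239] pointing down, gripper open.
Joint ranges: [-3.01, 3.01], [-0.46, 2.08], [-1.47, 1.51], [0.13, 2.56], [-1, 4.14], [0.04, 2.09], [-2.66, 2.66]. Speed limits (rad/s): [2.57, 2.57, 3.14, 3.14, 3.14, 3.14, 3.14].

### API

Orientations are given as a unit quaternion [x, y, z, w].
In Python, from plant import r gives the robot as it stands.
- The arm moves only by the tool carry_out, never from a script. Its argument "rows" is a list of rows, each a list of 3 entries, a list of its own where there are three numbers: the shift along the tool's x, y, z in cm, then the turn, a rotation vector about the tool's x, y, z in degrees, then the closure, from 0 (fully open) to 1 (shut). A call has 1 to 12 rows; each row is the pose to reach, as a shift and turn from the pose commanded when the call began, along the tool's axes at that moment; what a row does not reach only later rows make up. A row lasts 1/10 s, in which the tool goes at most 50 mm and 8.59 degrees, less where a joint would pass 70% of its speed; a pose out of reach is approached as far as the arm can. A call with a gripper value outside its range is refused whole. The fingers move at their own pace and stop on an object; "newtons" is the grip in N (left out, the last holds). Time passes only in rows, so rows that repeat a pose let the fingers close. It gives the time, the measured TCP pose, the force, the opening and the grip force at its end, in the units of the state.
- r.get_state(): the state, without advancing time (a new reading comes with each control period).
- r.snapshot(name): name is "scene" or "top" or "wrist"; returns a dict with "image" (400x640x3 uint8, red, green, blue), "fx", "fy", "cx", "cy" (pixels), "pose" (4x4, takes a point from camera to world coordinates). Camera axes: x right, y up, looking along -z (the intrinsics and any distortion apply to the point x, -y, -z); pixel columns grow to the right and rows downward; lengths in m; the calibration is good to about 2 mm. A picture is of the moment at which its call begins. There is no depth.
- r.finish_job(): hands the job in; it is judged then, once.
The state is a dict: "clock": time; "q": joint angles; "qd": joint speeds; "joint_torque": joint torques, N m; "tool_pos": TCP position; "eef_rot": TCP orientation; "contact_force": force on the tool from outside, world axes, zero at the start; "moment": the same for the moment, N m; "opening": opening from 0.0 (shut) to 1.0 (fully open); "finger_force": force on a finger pad.
Only numpy, scipy, OpenCV 4.12 (cv2) and the standard library are available. Lean on these libraries where they do the work, as an engineer would, in place of code of your own. Each camera call takes 0.05 s, during which the arm holds its last target. There are 200 camera calls.

## Working session

There is one attempt and no reset: what is moved stays moved. The work goes in short steps, Python scripts to look and compute and a tool call to move; the robot and the scene stay as the last step left them, time stands still between calls to the robot, and variables do not carry over. Pictures are saved under pics/ and viewed, at most 10 in all, crops included, and the job is handed in when it is done.

Besides the shell and the picture viewer there is one more tool, called after ">>>" by a JSON object that holds its "op" and its "data". carry_out: Moves the arm, as the interface text tells. Its arguments: {"type":"object","properties":{"rows":{"type":"array"},"newtons":{"type":"number"}},"required":["rows"]}

```bash
ls; mkdir -p pics; python3 - <<'E'
from plant import r
import cv2,numpy as np
np.set_printoptions(precision=4,suppress=True)
for n in ["scene","top"]:
    s=r.snapshot(n); cv2.imwrite(f"pics/{n}0.png",s["image"][:,:,::-1]); print(n,s["fx"],s["fy"],s["cx"],s["cy"],[k for k in s]); print(s["pose"])
st=r.get_state(); print(st)
E
```

```text
pics
scene 378.7067258283153 378.7067258283153 323.9974869776877 202.9923595405067 ['image', 'fx', 'fy', 'cx', 'cy', 'pose']
[[ 0.1193 -0.6236  0.7726  1.118 ]
 [ 0.9928  0.064  -0.1016 -0.1206]
 [ 0.0139  0.7791  0.6267  0.5708]
 [ 0.      0.      0.      1.    ]]
top 450.2467687098233 450.2467687098233 329.73417493834904 199.53453169431202 ['image', 'fx', 'fy', 'cx', 'cy', 'pose']
[[-0.0024  0.9842 -0.1771  0.3837]
 [-1.     -0.0024  0.0006 -0.0491]
 [ 0.0002  0.1771  0.9842  1.1667]
 [ 0.      0.      0.      1.    ]]
{'clock': 0.1, 'q': array([-1.2382,  0.6899, -0.1945,  1.5662,  0.1573,  0.9025, -0.2151]), 'qd': array([-0.0014, -0.0041,  0.0015, -0.0011,  0.0006,  0.0007, -0.0002]), 'joint_torque': array([ -0.0042, -52.8495,  -1.272 , -15.3836,  -0.0526,   0.002 ,
         0.    ]), 'tool_pos': array([0.1838, 0.5968, 0.238 ]), 'eef_rot': array([ 0.1488,  0.9889, -0.0008, -0.0001]), 'contact_force': array([-0.4152,  1.1702,  0.4804]), 'moment': array([ 0.021 , -0.0062,  0.0011]), 'finger_force': 0.0, 'opening': 0.9987591604921678}
```

View pics/scene0.png

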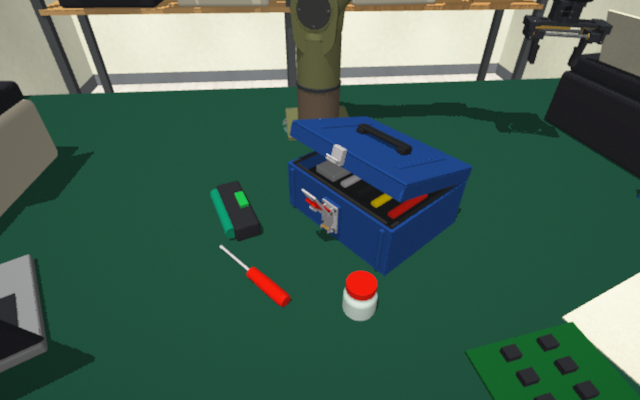

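View pics/top0.png

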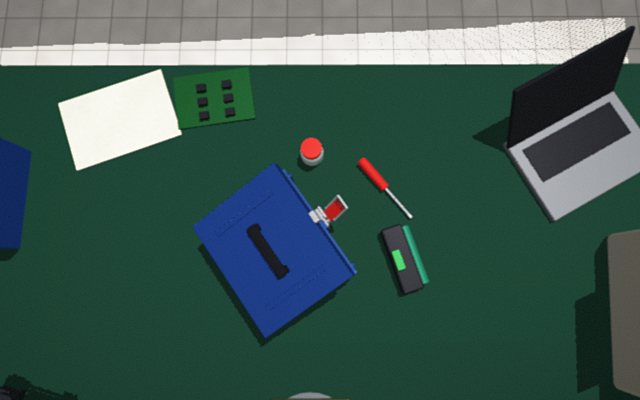

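The scene view shows the case with its lid ajar, the latch near (322,208), the jar at (360,295), the screwdriver at (255,275) and the cartridge at (237,210). In the top view the lid spans (277,165), (355,270), (265,338) and (195,227), with the bail and lever near (333,209). I'll enlarge both for accurate points.

```bash
python3 - <<'E'
import cv2,numpy as np
a=cv2.imread("pics/scene0.png")[110:275,280:480]; b=cv2.imread("pics/top0.png")[150:345,185:365]
cv2.imwrite("pics/c1.png",cv2.resize(a,None,fx=3.6,fy=3.6,interpolation=cv2.INTER_CUBIC))
cv2.imwrite("pics/c2.png",cv2.resize(b,None,fx=3,fy=3,interpolation=cv2.INTER_CUBIC))
E
```

```text
(no output)
```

View pics/c1.png

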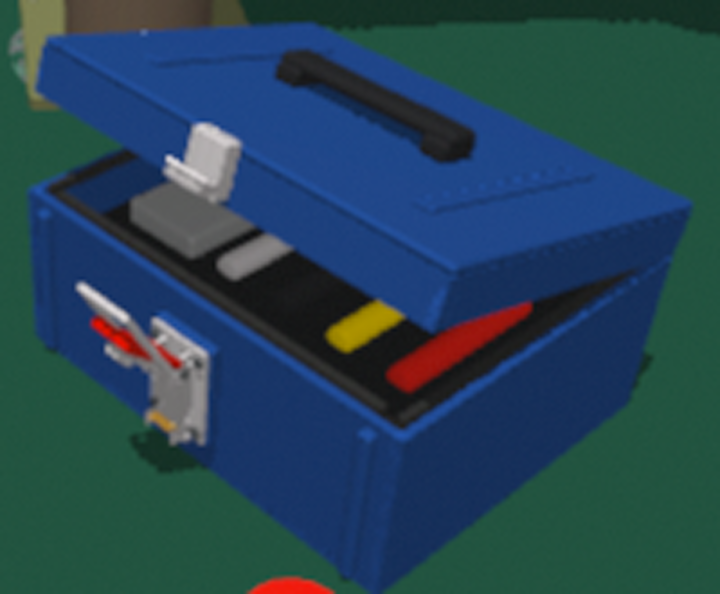

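View pics/c2.png

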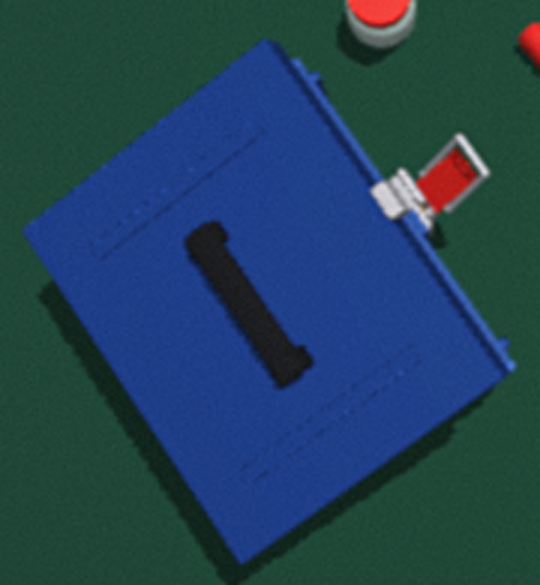

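The crops show clear case and lid corners, and the bail bar at about (474,155) in the top crop. Next I'll fit the case pose and lid angle.

```bash
cat > h.py <<'E'
import numpy as np
from scipy.spatial.transform import Rotation as R
def proj(s,P):
    M=np.linalg.inv(s["pose"]); p=np.atleast_2d(P)@M[:3,:3].T+M[:3,3]
    return np.c_[s["cx"]+s["fx"]*p[:,0]/-p[:,2], s["cy"]-s["fy"]*p[:,1]/-p[:,2]]
def ray(s,u,v,z):
    d=s["pose"][:3,:3]@[(u-s["cx"])/s["fx"],-(v-s["cy"])/s["fy"],-1]; c=s["pose"][:3,3]
    return c+d*(z-c[2])/d[2]
def case2w(c,P):  # c=(x,y,yaw)
    return np.atleast_2d(P)@R.from_euler('z',c[2]).as_matrix().T+[c[0],c[1],0]
def lid(a,P):     # lid points given in case coords with lid shut
    h=np.array([.24,0,.115]); return (np.atleast_2d(P)-h)@R.from_euler('y',a).as_matrix().T+h
def bar(L,bail=-2.75):
    b=L+bail; pv=np.array([-.019,0,.082])+.014*np.array([-np.sin(L-.07),0,-np.cos(L-.07)])
    return pv+.066*np.array([np.sin(b),0,np.cos(b)])
E
python3 - <<'E'
from h import *; from plant import r; from scipy.optimize import least_squares as ls
np.set_printoptions(precision=4,suppress=True)
S=r.snapshot("scene");T=r.snapshot("top")
fs=lambda u:np.array(u)/3.6+[280,110]; ft=lambda u:np.array(u)/3+[185,150]
cs=[(0,-.15,.115),(0,-.15,0),(0,.15,.115)]; us=fs([(405,435),(378,592),(32,190)])
lt=[(0,-.15,.15),(0,.15,.15),(.24,-.15,.15)]; ul=fs([(450,272),(50,40),(690,207)])
tl=[(0,-.15,.15),(0,.15,.15),(.24,-.15,.15),(.24,.15,.15)]; ut=ft([(265,40),(500,378),(22,230),(240,563)])
bb=np.vstack([fs([(105,304)]),ft([(474,155)])])
def f(p):
    c=p[:3]; b=case2w(c,bar(p[4]))
    return np.vstack([proj(S,case2w(c,cs))-us,proj(S,case2w(c,lid(p[3],lt)))-ul,proj(T,case2w(c,lid(p[3],tl)))-ut,proj(S,b)-bb[0],proj(T,b)-bb[1]]).ravel()
o=ls(f,[.6,-.05,2.2,.25,2.2],loss='soft_l1'); print(o.x); print(f(o.x).reshape(-1,2))
c=o.x[:3]
for n,P in dict(lid_edge=lid(o.x[3],(.02,0,.15)),lid_edge_shut=(.02,0,.15),keeper=(-.016,0,.134),pivot=(-.019,0,.082),bar=bar(o.x[4])).items(): print(n,case2w(c,P)[0])
inv=lambda w:(R.from_euler('z',-c[2]).as_matrix()@(np.array(w)-[c[0],c[1],0]))
for n,(s,u,v,z) in dict(jar=(T,311,148,.07),cartA=(T,384,232,.045),cartB=(T,425,280,.02),sdA=(T,364,163,.01),sdB=(T,410,217,.005)).items(): print(n,ray(s,u,v,z),inv(ray(s,u,v,z)))
print([a for a in dir(r) if a[0]!='_'])
E
```

```text
[ 0.5251 -0.0232  2.1819  0.246   2.1742]
[[-0.5536  0.6695]
 [-0.4949  0.1646]
 [-1.1764 -1.2541]
 [ 0.3811  0.1449]
 [-2.2175  0.2054]
 [ 1.1224 -2.6054]
 [-0.8233 -0.6473]
 [ 0.4412 -0.0924]
 [-1.6998 -0.1575]
 [-1.1391  0.9913]
 [-1.3113 -0.2898]
 [-1.0007 -0.3981]]
lid_edge [0.5049 0.0056 0.2025]
lid_edge_shut [ 0.5136 -0.0068  0.15  ]
keeper [ 0.5343 -0.0363  0.134 ]
pivot [ 0.536  -0.0387  0.082 ]
bar [ 0.5635 -0.078   0.1445]
jar [ 0.7135 -0.0028  0.07  ] [-0.0914 -0.166   0.07  ]
cartA [ 0.5028 -0.1852  0.045 ] [-0.12    0.1113  0.045 ]
cartB [ 0.3845 -0.2882  0.02  ] [-0.1364  0.2672  0.02  ]
sdA [ 0.69   -0.1409  0.01  ] [-0.191  -0.0675  0.01  ]
sdB [ 0.5461 -0.2587  0.005 ] [-0.205  0.118  0.005]
['Unreachable', 'finish_job', 'get_state', 'grip_point_offset', 'snapshot']
```

```bash
cat >> h.py <<'E'
C=np.array([.5251,-.0232,2.1819])
def tgt(P,t): # P: TCP in case coords (m), t: inward tilt (deg)
    z=np.deg2rad(t); Rc=R.from_euler('z',C[2]).as_matrix()
    M=np.array([[np.cos(z),0,np.sin(z)],[0,-1,0],[np.sin(z),0,-np.cos(z)]]).T
    return case2w(C,P)[0],R.from_matrix(Rc@M)
def now():
    from plant import r
    s=r.get_state(); return s,np.array(s["tool_pos"]),R.from_quat(s["eef_rot"])
def show(*pts):
    s,p,q=now(); Rc=R.from_euler('z',C[2]).as_matrix()
    print("t",round(s["clock"],2),"case pos mm",np.round((Rc.T@(p-[C[0],C[1],0]))*1000,1),"F case",np.round(Rc.T@s["contact_force"],1),"tilt rv",np.round((R.from_matrix(Rc).inv()*q).apply([0,0,1]),3),"q",np.round(s["q"],2))
    for P,t in pts:
        w,o=tgt(P,t); print(P,t,"shift cm",np.round(q.inv().apply(w-p)*100,2),"turn",np.round((q.inv()*o).as_rotvec(degrees=True),1))
E
python3 -c "
from h import *
show(((.02,0,.26),0),((.02,0,.32),0))"
```

```text
t 0.2 case pos mm [703.7 -76.4 238.2] F case [-0.1  0.4  0.6] tilt rv [-0.001  0.001 -1.   ] q [-1.24  0.69 -0.19  1.57  0.16  0.9  -0.22]
(0.02, 0, 0.26) 0 shift cm [-49.28 -48.    -2.12] turn [-0.1  0.  37.9]
(0.02, 0, 0.32) 0 shift cm [-49.28 -48.01  -8.12] turn [-0.1  0.  37.9]
```

>>> {"op": "carry_out", "data": {"rows": [[[-4,-4,-6],[0,0,4],1],[[-8,-8,-8],[0,0,8],1],[[-12,-12,-8],[0,0,12],1],[[-15.5,-15,-8],[0,0,15],1],[[-19,-18.5,-8],[0,0,18],1],[[-22.5,-22,-8],[0,0,21],1],[[-26,-25.5,-8],[0,0,24],1],[[-29.5,-29,-8],[0,0,27],1],[[-33,-32,-8],[0,0,30],1],[[-36.5,-35.5,-8],[0,0,33],1],[[-40,-39,-8],[0,0,36],1],[[-43,-42,-8],[0,0,37.9],1]], "newtons": 20}}

```text
clock: 1.4
tool_pos: [0.4603, 0.0891, 0.3188]
eef_rot: [0.463, 0.887, 0.0, 0.0]
contact_force: [-0.1, 0.7, 0.3]
opening: 0.007
finger_force: 0.0
```

```bash
python3 -c "
from h import *
a=lambda A:tuple(lid(A,(.02,0,.15))[0])
print([np.round(a(x),4) for x in (.246,.2,.15,.1,.06,.043,.03,.017)])
show(((.006,0,.23),0))"
```

```text
[array([0.0351, 0.    , 0.2025]), array([0.0313, 0.    , 0.193 ]), array([0.0277, 0.    , 0.1825]), array([0.0246, 0.    , 0.1718]), array([0.0225, 0.    , 0.1631]), array([0.0217, 0.    , 0.1594]), array([0.0211, 0.    , 0.1566]), array([0.0206, 0.    , 0.1537])]
t 1.4 case pos mm [129.2 -11.4 318.8] F case [ 0.6 -0.3  0.3] tilt rv [ 0. -0. -1.] q [-0.3   0.38  0.02  1.91 -0.01  0.85  0.33]
(0.006, 0, 0.23) 0 shift cm [-12.32  -1.12   8.88] turn [ 0.  -0.  -0.1]
```

>>> {"op": "carry_out", "data": {"rows": [[[-4,-0.4,1],[0,0,0],1],[[-8,-0.8,3],[0,0,0],1],[[-9.9,-1.1,6],[0,0,0],1],[[-9.9,-1.1,9],[0,0,0],1],[[-9.9,-1.1,10.2],[0,0,0],1],[[-9.9,-1.1,10.2],[0,0,0],1]]}}

```text
clock: 2.0
tool_pos: [0.5061, 0.0034, 0.2149]
eef_rot: [0.462, 0.887, -0.001, -0.002]
contact_force: [-0.4, 0.1, -0.5]
opening: 0.002
finger_force: 0.0
```

```bash
python3 -c "
from h import *
show(((.035,0,.2025),0))"
```

```text
t 2.0 case pos mm [ 32.7   0.3 214.9] F case [ 0.3  0.3 -0.5] tilt rv [ 0.002  0.004 -1.   ] q [-0.11  0.57  0.02  1.95 -0.01  0.63  0.53]
(0.035, 0, 0.2025) 0 shift cm [0.23 0.04 1.24] turn [-0.2 -0.1 -0. ]
```

>>> {"op": "carry_out", "data": {"rows": [[[0.1,0,0.8],[0,0,0],1],[[0.1,0,1.4],[0,0,0],1],[[0,0,2.0],[0,0,0],1],[[-0.2,0,2.5],[0,0,0],1],[[-0.4,0,3.0],[0,0,0],1],[[-0.5,0,3.5],[0,0,0],1],[[-0.7,0,4.0],[0,0,0],1],[[-0.8,0,4.4],[0,0,0],1],[[-0.9,0,4.8],[0,0,0],1],[[-0.9,0,5.1],[0,0,0],1],[[-0.9,0,5.1],[0,0,0],1]]}}

```text
clock: 3.1
tool_pos: [0.512, -0.0041, 0.1652]
eef_rot: [0.462, 0.887, -0.0, -0.001]
contact_force: [0.2, 0.2, -0.2]
opening: 0.006
finger_force: 0.0
```

```bash
python3 -c "
from h import *
show()"
```

```text
t 3.1 case pos mm [ 23.2  -0.3 165.2] F case [ 0.1 -0.3 -0.2] tilt rv [ 0.001  0.001 -1.   ] q [-0.09  0.66  0.01  1.98 -0.01  0.51  0.54]
```

>>> {"op": "carry_out", "data": {"rows": [[[0,0,0.1],[0,0,0],1],[[0,0,0.2],[0,0,0],1],[[0,0,0.3],[0,0,0],1]]}}

```text
clock: 3.4
tool_pos: [0.5124, -0.0041, 0.1627]
eef_rot: [0.462, 0.887, -0.0, -0.0]
contact_force: [-1.0, -0.6, 1.9]
opening: 0.01
finger_force: 0.6
```

>>> {"op": "carry_out", "data": {"rows": [[[0,0,0.05],[0,0,0],1],[[0,0,0.1],[0,0,0],1]]}}

```text
clock: 3.6
tool_pos: [0.5127, -0.0039, 0.1617]
eef_rot: [0.462, 0.887, -0.0, 0.0]
contact_force: [-0.1, -1.2, 0.5]
opening: 0.008
finger_force: 0.6
```

>>> {"op": "carry_out", "data": {"rows": [[[0,0,0.05],[0,0,0],1],[[0,0,0.1],[0,0,0],1]]}}

```text
clock: 3.8
tool_pos: [0.5128, -0.0038, 0.1607]
eef_rot: [0.462, 0.887, 0.0, 0.0]
contact_force: [-0.1, -0.2, 0.7]
opening: 0.003
finger_force: 0.6
```

>>> {"op": "carry_out", "data": {"rows": [[[0,0,0.05],[0,0,0],1],[[0,0,0.1],[0,0,0],1],[[0,0,0.1],[0,0,0],1]]}}

```text
clock: 4.1
tool_pos: [0.5128, -0.0037, 0.1596]
eef_rot: [0.462, 0.887, 0.0, 0.0]
contact_force: [0.2, -0.8, 0.3]
opening: 0.003
finger_force: 0.3
```

>>> {"op": "carry_out", "data": {"rows": [[[0,0,0.05],[0,0,0],1],[[0,0,0.1],[0,0,0],1],[[0,0,0.1],[0,0,0],1]]}}

```text
clock: 4.4
tool_pos: [0.5128, -0.0037, 0.1586]
eef_rot: [0.462, 0.887, 0.0, 0.0]
contact_force: [0.9, -1.0, 1.5]
opening: 0.003
finger_force: 0.4
```

>>> {"op": "carry_out", "data": {"rows": [[[0,0,0.05],[0,0,0],1],[[0,0,0.1],[0,0,0],1],[[0,0,0.1],[0,0,0],1]]}}

```text
clock: 4.7
tool_pos: [0.5127, -0.0037, 0.1577]
eef_rot: [0.462, 0.887, 0.0, 0.0]
contact_force: [1.1, -0.7, 0.8]
opening: 0.007
finger_force: 0.4
```

>>> {"op": "carry_out", "data": {"rows": [[[0,0,0.05],[0,0,0],1],[[0,0,0.1],[0,0,0],1],[[0,0,0.1],[0,0,0],1]]}}

```text
clock: 5.0
tool_pos: [0.5127, -0.0037, 0.1566]
eef_rot: [0.462, 0.887, 0.0, -0.0]
contact_force: [0.8, -0.3, 1.0]
opening: 0.005
finger_force: 0.4
```

>>> {"op": "carry_out", "data": {"rows": [[[0,0,0.05],[0,0,0],1],[[0,0,0.1],[0,0,0],1],[[0,0,0.1],[0,0,0],1]]}}

```text
clock: 5.3
tool_pos: [0.5126, -0.0037, 0.1556]
eef_rot: [0.462, 0.887, 0.0, -0.0]
contact_force: [-0.9, -0.6, 1.9]
opening: 0.007
finger_force: 0.4
```

>>> {"op": "carry_out", "data": {"rows": [[[0,0,0.05],[0,0,0],1],[[0,0,0.1],[0,0,0],1],[[0,0,0.1],[0,0,0],1]]}}

```text
clock: 5.6
tool_pos: [0.5127, -0.0038, 0.1547]
eef_rot: [0.462, 0.887, 0.0, 0.0]
contact_force: [0.5, -0.5, 0.6]
opening: 0.006
finger_force: 0.6
```

>>> {"op": "carry_out", "data": {"rows": [[[0,0,0.05],[0,0,0],1],[[0,0,0.1],[0,0,0],1],[[0,0,0.1],[0,0,0],1]]}}

```text
clock: 5.9
tool_pos: [0.5128, -0.0039, 0.1541]
eef_rot: [0.462, 0.887, 0.0, 0.0]
contact_force: [0.2, -1.4, 6.0]
opening: 0.004
finger_force: 2.8
```

>>> {"op": "carry_out", "data": {"rows": [[[0,0,0.03],[0,0,0],1],[[0,0,0.03],[0,0,0],1],[[0,0,0.03],[0,0,0],1]]}}

```text
clock: 6.2
tool_pos: [0.5127, -0.0039, 0.154]
eef_rot: [0.462, 0.887, 0.0, 0.0]
contact_force: [-0.9, -1.6, 8.1]
opening: 0.006
finger_force: 3.7
```

>>> {"op": "carry_out", "data": {"rows": [[[0,0,-1],[0,0,0],1],[[0,0,-3],[0,0,0],0.8],[[0,0,-6],[0,0,0],0.5]]}}

```text
clock: 6.5
tool_pos: [0.511, -0.0034, 0.2131]
eef_rot: [0.462, 0.887, -0.001, -0.002]
contact_force: [-0.4, 0.3, 0.0]
opening: 0.162
finger_force: 0.0
```

```bash
python3 -c "
from h import *
L=2.1742;B=bar(L);t=np.rad2deg(2.75-L);d=np.array([np.sin(np.deg2rad(t)),0,-np.cos(np.deg2rad(t))]);print(B,t)
show((tuple(B-.06*d),t))
from plant import r
import cv2
w=r.snapshot('top'); cv2.imwrite('pics/t2.png',w['image'][:,:,::-1])
for a in (0,.01,.02,.03): print(a,proj(w,case2w(C,lid(a,[(0,-.15,.15),(0,.15,.15),(.24,-.15,.15)]))).round(1).tolist())
"
```

```text
[-0.06699253  0.          0.1444765 ] 32.99090984363281
t 6.5 case pos mm [2.430e+01 2.000e-01 2.131e+02] F case [0.5 0.1 0. ] tilt rv [ 0.003  0.004 -1.   ] q [-0.09  0.58  0.01  1.94 -0.01  0.63  0.54]
(np.float64(-0.09966289195425393), np.float64(0.0), np.float64(0.194801917415344)) 32.99090984363281 shift cm [-12.4    0.02   1.79] turn [-0.2 32.8 -0.1]
0 [[281.2, 165.3], [356.6, 272.0], [193.7, 224.3]]
0.01 [[281.0, 165.1], [356.5, 272.1], [193.6, 224.4]]
0.02 [[280.7, 164.9], [356.5, 272.2], [193.4, 224.5]]
0.03 [[280.5, 164.8], [356.4, 272.3], [193.3, 224.6]]
```

>>> {"op": "carry_out", "data": {"rows": [[[-4,0,-2],[0,6,0],0],[[-8,0,-2],[0,13,0],0],[[-11,0,-1],[0,20,0],0],[[-12.4,0,0.5],[0,27,0],0],[[-12.4,0,1.8],[0,32.8,0],0],[[-12.4,0,1.8],[0,32.8,0],0],[[-12.4,0,1.8],[0,32.8,0],0]]}}

```text
clock: 7.25
tool_pos: [0.5834, -0.1047, 0.1951]
eef_rot: [0.443, 0.851, 0.13, -0.251]
contact_force: [-0.1, 1.2, 0.7]
opening: 0.845
finger_force: 0.0
```

```bash
python3 -c "
from h import *
from plant import r
import cv2
L=2.1742;B=bar(L);t=33;d=np.array([np.sin(np.deg2rad(t)),0,-np.cos(np.deg2rad(t))])
show((tuple(B+.024*d),t))
w=r.snapshot('wrist'); im=w['image'][:,:,::-1].copy()
P=proj(w,case2w(C,[B,B+[0,.02,0],B-[0,.02,0],B+.024*d]))
print(P.round(0).tolist())
cv2.imwrite('pics/w1.png',im)
"
```

```text
t 7.25 case pos mm [-100.2   -1.   195.1] F case [ 1.  -0.6  0.7] tilt rv [ 0.542 -0.    -0.84 ] q [ 0.37  0.94 -0.18  1.28 -0.23  1.37  0.93]
(np.float64(-0.05392119688828261), np.float64(0.0), np.float64(0.1243484058190743)) 33 shift cm [ 0.05 -0.1   8.46] turn [ 0.   0.2 -0. ]
[[315.0, 220.0], [285.0, 220.0], [344.0, 220.0], [315.0, 208.0]]
```

View pics/w1.png

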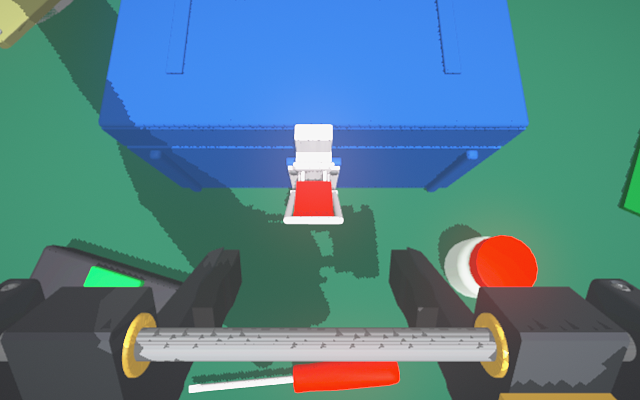

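The wrist view shows the lid down on the case. The bail bar is at (314,220), where (315,220) was predicted, so I can descend on it.

>>> {"op": "carry_out", "data": {"rows": [[[0,-0.05,3],[0,0,0],0],[[0,-0.05,5.5],[0,0,0],0],[[0,-0.05,7.5],[0,0,0],0],[[0,-0.05,8.4],[0,0,0],0],[[0,-0.05,8.4],[0,0,0],0]], "newtons": 5}}

```text
clock: 7.8
tool_pos: [0.557, -0.0665, 0.1261]
eef_rot: [0.442, 0.852, 0.13, -0.25]
contact_force: [0.4, -0.2, 0.4]
opening: 1.004
finger_force: 0.0
```

>>> {"op": "carry_out", "data": {"rows": [[[0,0,0],[0,0,0],0.4],[[0,0,0],[0,0,0],0.5],[[0,0,0],[0,0,0],0.6],[[0,0,0],[0,0,0],0.8],[[0,0,0],[0,0,0],0.8],[[0,0,0],[0,0,0],0.8]]}}

```text
clock: 8.4
tool_pos: [0.5573, -0.0685, 0.1248]
eef_rot: [0.443, 0.851, 0.13, -0.25]
contact_force: [0.9, 0.1, 0.3]
opening: 0.479
finger_force: 0.0
```

```bash
python3 -c "
from h import *
pv=np.array([-.0311,0,.0891])
def P(b,t):
    B=pv+.066*np.array([np.sin(b),0,np.cos(b)]);a=np.deg2rad(t);return (tuple(np.round(B+.024*np.array([np.sin(a),0,-np.cos(a)]),4)),t)
show(*[P(-np.deg2rad(t),t) for t in (33,28,22,16,10,5,0)],P(.06,-3),P(.12,-6))
"
```

```text
t 8.4 case pos mm [-55.6  -0.4 124.8] F case [-0.5 -0.8  0.3] tilt rv [ 0.542 -0.    -0.841] q [ 0.35  0.98 -0.2   1.45 -0.24  1.16  0.95]
(np.float64(-0.054), np.float64(0.0), np.float64(0.1243)) 33 shift cm [ 0.11 -0.04  0.13] turn [ 0.   0.2 -0. ]
(np.float64(-0.0508), np.float64(0.0), np.float64(0.1262)) 28 shift cm [ 0.48 -0.04  0.14] turn [ 0.  -4.8 -0. ]
(np.float64(-0.0468), np.float64(0.0), np.float64(0.128)) 22 shift cm [ 0.91 -0.04  0.21] turn [  0.  -10.8  -0. ]
(np.float64(-0.0427), np.float64(0.0), np.float64(0.1295)) 16 shift cm [ 1.34 -0.04  0.3 ] turn [  0.  -16.8  -0. ]
(np.float64(-0.0384), np.float64(0.0), np.float64(0.1305)) 10 shift cm [ 1.75 -0.04  0.45] turn [  0.  -22.8  -0. ]
(np.float64(-0.0348), np.float64(0.0), np.float64(0.1309)) 5 shift cm [ 2.08 -0.04  0.61] turn [  0.  -27.8  -0. ]
(np.float64(-0.0311), np.float64(0.0), np.float64(0.1311)) 0 shift cm [ 2.4  -0.04  0.8 ] turn [  0.  -32.8  -0. ]
(np.float64(-0.0284), np.float64(0.0), np.float64(0.131)) -3 shift cm [ 2.62 -0.04  0.95] turn [  0.  -35.8  -0. ]
(np.float64(-0.0257), np.float64(0.0), np.float64(0.1308)) -6 shift cm [ 2.84 -0.04  1.11] turn [  0.  -38.8  -0. ]
```

>>> {"op": "carry_out", "data": {"rows": [[[0,0,0],[0,0,0],0.8],[[0,0,0],[0,0,0],0.8],[[0,0,0],[0,0,0],0.8]]}}

```text
clock: 8.7
tool_pos: [0.557, -0.0687, 0.1248]
eef_rot: [0.443, 0.851, 0.13, -0.251]
contact_force: [-0.9, -1.1, 1.6]
opening: 0.45
finger_force: 5.0
```

>>> {"op": "carry_out", "data": {"rows": [[[0.4,0,0],[0,-4.8,0],0.8],[[0.8,0,0.1],[0,-10.8,0],0.8],[[1.25,0,0.2],[0,-16.8,0],0.8],[[1.65,0,0.35],[0,-22.8,0],0.8],[[2.0,0,0.5],[0,-27.8,0],0.8],[[2.3,0,0.7],[0,-32.8,0],0.8],[[2.55,0,0.85],[0,-35.8,0],0.8],[[2.75,0,1.0],[0,-38.8,0],0.8],[[2.75,0,1.0],[0,-38.8,0],0.8]]}}

```text
clock: 9.6
tool_pos: [0.539, -0.0427, 0.1308]
eef_rot: [0.46, 0.887, -0.025, 0.045]
contact_force: [-1.7, -0.8, 1.4]
opening: 0.449
finger_force: 5.0
```

```bash
python3 -c "
from h import *
from plant import r
import cv2
show()
w=r.snapshot('scene'); cv2.imwrite('pics/s2.png',cv2.resize(w['image'][150:270,270:400,::-1],None,fx=5,fy=5,interpolation=2))
"
```

```text
t 9.6 case pos mm [-23.9  -0.2 130.8] F case [0.3 1.8 1.4] tilt rv [-0.102  0.002 -0.995] q [-0.15  0.73  0.15  1.99 -0.03  0.37  0.6 ]
```

View pics/s2.png

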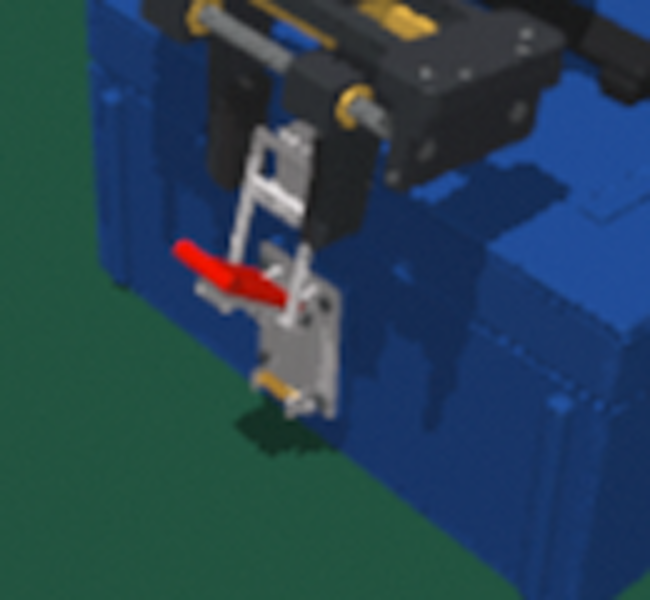

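The bail stands upright with its bar over the keeper's lip, and its legs are in the fingers. I'll release it and back off.

>>> {"op": "carry_out", "data": {"rows": [[[0,0,0],[0,0,0],0.45],[[0,0,0],[0,0,0],0.35],[[0,0,0],[0,0,0],0.25],[[0,0,0],[0,0,0],0.15],[[0,0,0],[0,0,0],0.1],[[0,0,0],[0,0,0],0.1],[[0,0,-2],[0,0,0],0.1],[[0,0,-5],[0,0,0],0.1],[[0,0,-8],[0,0,0],0.1],[[-3,0,-10],[0,6,0],0.5],[[-7,0,-9],[0,14,0],1],[[-11,0,-8],[0,22,0],1]]}}

```text
clock: 10.85
tool_pos: [0.6009, -0.1274, 0.2254]
eef_rot: [0.455, 0.879, 0.067, -0.123]
contact_force: [1.7, 0.3, -0.1]
opening: 0.656
finger_force: 0.0
```

```bash
python3 -c "
from h import *
from plant import r
import cv2
def H(L,d=.046,off=.0065,back=0): # outer-face point at distance d along handle
    e=np.array([-np.sin(L),0,-np.cos(L)]); n=np.array([-np.cos(L),0,np.sin(L)])
    return np.array([-.019,0,.082])+d*e+(off+back)*n
for L in (2.17,1.5,.8,.4,0): print(L,H(L))
show((tuple(H(2.17,.046,.0065,.05)),20))
w=r.snapshot('scene'); cv2.imwrite('pics/s3.png',cv2.resize(w['image'][150:270,270:400,::-1],None,fx=5,fy=5,interpolation=2))
"
```

```text
2.17 [-0.05332021  0.          0.11331092]
1.5 [-0.06534456  0.          0.08522981]
0.8 [-0.05652697  0.          0.05461431]
0.4 [-0.04290014  0.          0.04216241]
0 [-0.0255  0.      0.036 ]
t 10.85 case pos mm [-128.8   -2.2  225.4] F case [-0.7 -1.6 -0.1] tilt rv [ 0.278 -0.005 -0.961] q [ 0.25  0.79 -0.02  1.4  -0.19  1.16  0.94]
(np.float64(-0.025120953930186297), np.float64(0.0), np.float64(0.15460016475865973)) 20 shift cm [ 8.   -0.24  9.68] turn [0.3 3.9 0.3]
```

View pics/s3.png

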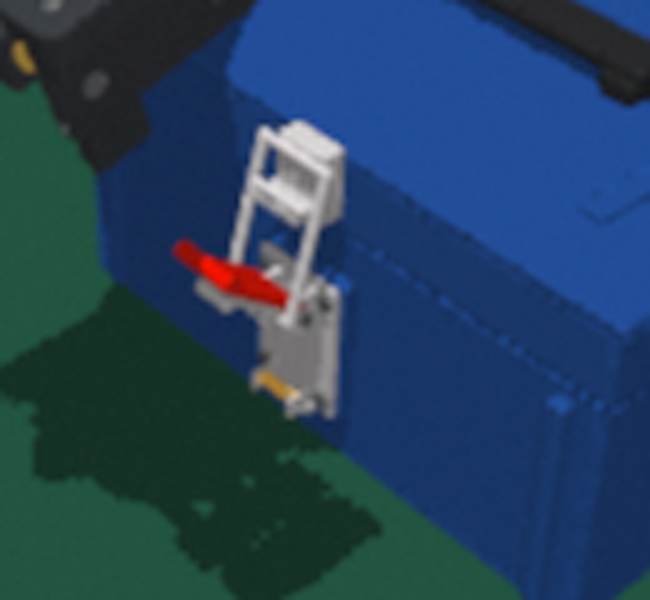

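The bail now leans on the keeper's block inside the lip, and the lever is still up. Next I'll work out the lever sweep with closed fingers.

```bash
cat >> h.py <<'E'
def press(L,d,t,gap=0): # TCP pose with fingertip (18 mm flat) on the handle's outer face
    e=np.array([-np.sin(L),0,-np.cos(L)]); n=np.array([-np.cos(L),0,np.sin(L)]); a=np.deg2rad(t)
    h=.009*abs(n@[np.cos(a),0,np.sin(a)])
    return (tuple(np.round(np.array([-.019,0,.082])+d*e+(.0065+h+gap)*n,4)),t)
E
python3 -c "
from h import *
show(press(2.17,.044,33,.06),press(2.17,.044,33,.008))"
```

```text
t 10.9 case pos mm [-145.1    4.1  217.3] F case [-8.3  3.6 -8.6] tilt rv [ 0.275 -0.002 -0.961] q [ 0.26  0.82 -0.01  1.38 -0.19  1.16  0.94]
(np.float64(-0.0131), np.float64(0.0), np.float64(0.1686)) 33 shift cm [11.35  0.22  8.31] turn [ 0.3 17.  -0.8]
(np.float64(-0.0425), np.float64(0.0), np.float64(0.1256)) 33 shift cm [ 7.34  0.27 11.64] turn [ 0.3 17.  -0.8]
```

>>> {"op": "carry_out", "data": {"rows": [[[0,0,0],[0,0,0],1],[[2,0,2],[0,6,0],1],[[4,0,5],[0,12,0],1],[[6,0,7.5],[0,17,0],1],[[6,0,7.5],[0,17,0],1],[[6,0,7.5],[0,17,0],1]], "newtons": 30}}

```text
clock: 11.5
tool_pos: [0.554, -0.0631, 0.1673]
eef_rot: [0.442, 0.851, 0.131, -0.251]
contact_force: [-0.1, -0.2, 0.2]
opening: 0.058
finger_force: 0.0
```

```bash
python3 -c "
from h import *
show(press(2.17,.044,33,.008),press(2.1,.044,33),press(1.9,.045,34),press(1.7,.046,35),press(1.5,.047,37),press(1.3,.048,39),press(1.1,.049,41))"
```

```text
t 11.5 case pos mm [-49.3  -0.8 167.3] F case [-0.1  0.2  0.2] tilt rv [ 0.543  0.    -0.84 ] q [ 0.3   0.92 -0.12  1.45 -0.31  1.22  0.99]
(np.float64(-0.0425), np.float64(0.0), np.float64(0.1256)) 33 shift cm [-1.7  -0.07  3.87] turn [-0.   0.1  0. ]
(np.float64(-0.0496), np.float64(0.0), np.float64(0.1168)) 33 shift cm [-2.77 -0.07  4.22] turn [-0.   0.1  0. ]
(np.float64(-0.0572), np.float64(0.0), np.float64(0.1095)) 34 shift cm [-3.8  -0.08  4.42] turn [-0.   1.1  0. ]
(np.float64(-0.063), np.float64(0.0), np.float64(0.1004)) 35 shift cm [-4.79 -0.08  4.87] turn [-0.   2.1  0. ]
(np.float64(-0.0667), np.float64(0.0), np.float64(0.09)) 37 shift cm [-5.66 -0.08  5.54] turn [-0.   4.1  0. ]
(np.float64(-0.0679), np.float64(0.0), np.float64(0.0789)) 39 shift cm [-6.36 -0.08  6.41] turn [-0.   6.1  0. ]
(np.float64(-0.0666), np.float64(0.0), np.float64(0.0675)) 41 shift cm [-6.87 -0.08  7.44] turn [-0.   8.1  0. ]
```

>>> {"op": "carry_out", "data": {"rows": [[[-1.7,0,2],[0,0,0],1],[[-1.7,0,3.8],[0,0,0],1],[[-2.2,0,4.05],[0,0,0],1],[[-2.77,0,4.22],[0,0,0],1],[[-3.3,0,4.32],[0,0.5,0],1],[[-3.8,0,4.42],[0,1,0],1],[[-4.3,0,4.64],[0,1.5,0],1],[[-4.8,0,4.87],[0,2,0],1],[[-5.2,0,5.2],[0,3,0],1],[[-5.65,0,5.54],[0,4,0],1]]}}

```text
clock: 12.5
tool_pos: [0.5632, -0.0764, 0.0895]
eef_rot: [0.437, 0.841, 0.148, -0.284]
contact_force: [-4.0, 7.0, 2.3]
opening: 0.006
finger_force: 3.5
```

```bash
python3 -c "
from h import *
show(press(1.4,.0475,38),press(1.3,.048,39),press(1.2,.0485,40),press(1.1,.049,41),press(1,.0495,42),press(.9,.05,43),press(.8,.05,44))"
```

```text
t 12.5 case pos mm [-65.4  -0.7  89.5] F case [ 8.  -0.7  2.3] tilt rv [ 0.606 -0.    -0.796] q [ 0.34  1.08 -0.13  1.37 -0.31  1.23  1.04]
(np.float64(-0.0676), np.float64(0.0), np.float64(0.0845)) 38 shift cm [-0.48 -0.07  0.27] turn [0.  0.7 0. ]
(np.float64(-0.0679), np.float64(0.0), np.float64(0.0789)) 39 shift cm [-0.84 -0.07  0.69] turn [0.  1.7 0. ]
(np.float64(-0.0676), np.float64(0.0), np.float64(0.0732)) 40 shift cm [-1.16 -0.07  1.16] turn [0.  2.7 0. ]
(np.float64(-0.0666), np.float64(0.0), np.float64(0.0675)) 41 shift cm [-1.43 -0.07  1.68] turn [0.  3.7 0. ]
(np.float64(-0.065), np.float64(0.0), np.float64(0.0619)) 42 shift cm [-1.64 -0.07  2.22] turn [0.  4.7 0. ]
(np.float64(-0.0627), np.float64(0.0), np.float64(0.0566)) 43 shift cm [-1.78 -0.07  2.78] turn [0.  5.7 0. ]
(np.float64(-0.0594), np.float64(0.0), np.float64(0.0518)) 44 shift cm [-1.8  -0.07  3.36] turn [0.  6.7 0. ]
```

>>> {"op": "carry_out", "data": {"rows": [[[0,0,0],[0,0,0],1]]}}

```text
clock: 12.6
tool_pos: [0.5631, -0.0768, 0.0882]
eef_rot: [0.438, 0.84, 0.147, -0.284]
contact_force: [-2.2, 4.2, 0.4]
opening: 0.004
finger_force: 2.0
```

```bash
python3 -c "
from h import *
show()
from plant import r
import cv2
w=r.snapshot('scene'); cv2.imwrite('pics/s4.png',cv2.resize(w['image'][150:270,250:400,::-1],None,fx=5,fy=5,interpolation=2))
"
```

```text
t 12.6 case pos mm [-65.7  -0.4  88.2] F case [ 4.7 -0.6  0.4] tilt rv [ 0.606 -0.    -0.796] q [ 0.34  1.08 -0.13  1.37 -0.31  1.23  1.04]
```

View pics/s4.png

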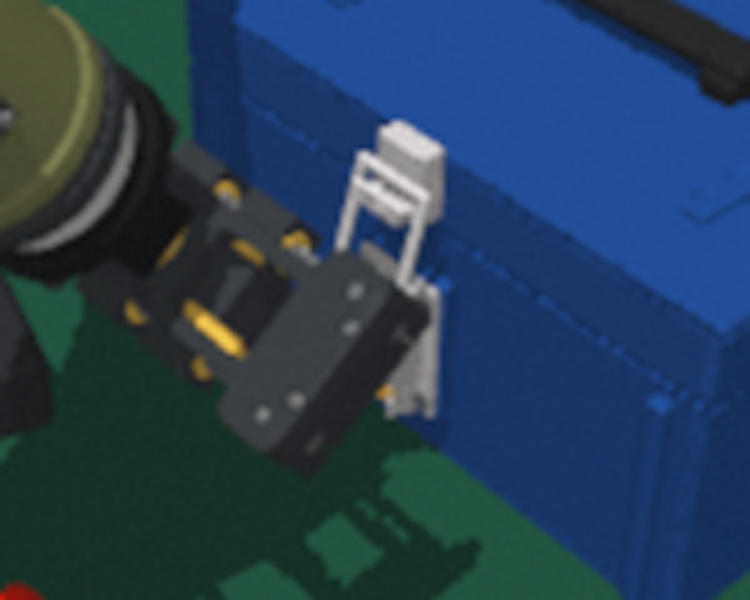

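The bail is still captured on the keeper, but the gripper hides the lever. I'll find the lever's red pixels numerically in the wrist and top views.

```bash
python3 -c "
from h import *
from plant import r
import cv2
show()
def corners(L):
    e=np.array([-np.sin(L),0,-np.cos(L)]); n=np.array([-np.cos(L),0,np.sin(L)]);p=np.array([-.019,0,.082])
    return [p+.059*e+.0065*n+[0,y,0] for y in(.015,-.015)]+[p+.02*e+.0065*n+[0,y,0] for y in(.015,-.015)]
for nm in('wrist','top','scene'):
    w=r.snapshot(nm); im=w['image'].astype(int)
    m=((im[...,0]>110)&(im[...,1]<70)&(im[...,2]<70)).astype(np.uint8)
    k,l,s,c=cv2.connectedComponentsWithStats(m); print(nm,[s[i].tolist() for i in range(1,k) if s[i,4]>8])
    for L in (2.17,1.8,1.5): print(L,proj(w,case2w(C,corners(L))).round(0).tolist())
"
```

```text
t 12.65 case pos mm [-65.9  -0.4  88.5] F case [ 5.5 -0.7 -0.1] tilt rv [ 0.605  0.    -0.796] q [ 0.34  1.08 -0.13  1.37 -0.31  1.23  1.04]
wrist [[287, 199, 3, 22, 24], [300, 198, 28, 1, 28], [341, 211, 1, 34, 34], [286, 239, 22, 14, 65], [311, 246, 21, 21, 198], [325, 246, 7, 4, 14], [338, 246, 5, 5, 12], [314, 270, 3, 29, 81], [563, 273, 77, 54, 1167]]
2.17 [[279.0, 253.0], [352.0, 253.0], [286.0, 196.0], [346.0, 196.0]]
1.8 [[282.0, 284.0], [349.0, 284.0], [286.0, 209.0], [345.0, 209.0]]
1.5 [[285.0, 294.0], [346.0, 294.0], [287.0, 217.0], [344.0, 217.0]]
top [[300, 138, 22, 21, 347], [358, 157, 8, 10, 46], [329, 204, 15, 14, 51]]
2.17 [[344.0, 209.0], [337.0, 199.0], [333.0, 218.0], [326.0, 208.0]]
1.8 [[348.0, 208.0], [341.0, 197.0], [335.0, 217.0], [328.0, 207.0]]
1.5 [[349.0, 208.0], [342.0, 198.0], [336.0, 217.0], [329.0, 207.0]]
scene [[246, 267, 44, 40, 700], [346, 270, 32, 30, 761]]
2.17 [[304.0, 200.0], [314.0, 207.0], [317.0, 202.0], [327.0, 209.0]]
1.8 [[300.0, 210.0], [310.0, 218.0], [315.0, 205.0], [325.0, 213.0]]
1.5 [[299.0, 217.0], [309.0, 225.0], [314.0, 208.0], [324.0, 215.0]]
```

>>> {"op": "carry_out", "data": {"rows": [[[-0.4,0,0.25],[0,0.7,0],1],[[-0.8,0,0.65],[0,1.7,0],1],[[-1.1,0,1.1],[0,2.7,0],1],[[-1.1,0,1.1],[0,2.7,0],1]]}}

```text
clock: 13.2
tool_pos: [0.5643, -0.0793, 0.0732]
eef_rot: [0.434, 0.834, 0.157, -0.303]
contact_force: [0.1, 0.3, 1.4]
opening: 0.005
finger_force: 0.4
```

```bash
python3 -c "
from h import *
show(press(1.15,.0488,40),press(1.1,.049,41),press(1,.0495,42),press(.9,.05,43),press(.8,.05,44))"
```

```text
t 13.2 case pos mm [-68.4   0.1  73.2] F case [ 0.2 -0.3  1.4] tilt rv [ 0.641  0.001 -0.768] q [ 0.35  1.13 -0.14  1.32 -0.32  1.27  1.05]
(np.float64(-0.0672), np.float64(0.0), np.float64(0.0702)) 40 shift cm [-0.1   0.01  0.31] turn [-0.   0.1 -0.1]
(np.float64(-0.0666), np.float64(0.0), np.float64(0.0675)) 41 shift cm [-0.22  0.01  0.55] turn [-0.   1.1 -0.1]
(np.float64(-0.065), np.float64(0.0), np.float64(0.0619)) 42 shift cm [-0.46  0.01  1.08] turn [-0.   2.1 -0.1]
(np.float64(-0.0627), np.float64(0.0), np.float64(0.0566)) 43 shift cm [-0.62  0.01  1.64] turn [-0.   3.1 -0.1]
(np.float64(-0.0594), np.float64(0.0), np.float64(0.0518)) 44 shift cm [-0.68  0.01  2.22] turn [-0.   4.1 -0.1]
```

Force is back to about 1.5 N, so it was friction. Continuing to 0.8 rad.

>>> {"op": "carry_out", "data": {"rows": [[[-0.1,0,0.3],[0,0.1,0],1],[[-0.2,0,0.55],[0,1,0],1],[[-0.35,0,0.8],[0,1.5,0],1],[[-0.45,0,1.05],[0,2,0],1],[[-0.55,0,1.35],[0,2.5,0],1],[[-0.6,0,1.6],[0,3,0],1],[[-0.6,0,1.6],[0,3,0],1]]}}

```text
clock: 13.9
tool_pos: [0.5618, -0.0752, 0.0573]
eef_rot: [0.43, 0.826, 0.168, -0.323]
contact_force: [0.8, -1.4, 1.1]
opening: 0.003
finger_force: 0.4
```

```bash
python3 -c "
from h import *
show(press(.85,.05,43.5),press(.8,.05,44),press(.75,.05,44),press(.7,.05,45),press(.65,.05,45),press(.6,.05,45),press(.5,.05,45))"
```

```text
t 13.9 case pos mm [-63.7  -0.2  57.3] F case [-1.6  0.1  1.1] tilt rv [ 0.678 -0.    -0.735] q [ 0.36  1.17 -0.15  1.29 -0.33  1.29  1.06]
(np.float64(-0.0611), np.float64(0.0), np.float64(0.0541)) 43.5 shift cm [-0.03 -0.02  0.41] turn [ 0.   0.8 -0.1]
(np.float64(-0.0594), np.float64(0.0), np.float64(0.0518)) 44 shift cm [-0.06 -0.02  0.7 ] turn [ 0.   1.3 -0.1]
(np.float64(-0.0582), np.float64(0.0), np.float64(0.0502)) 44 shift cm [-0.08 -0.02  0.89] turn [ 0.   1.3 -0.1]
(np.float64(-0.0568), np.float64(0.0), np.float64(0.0484)) 45 shift cm [-0.1  -0.02  1.12] turn [ 0.   2.3 -0.1]
(np.float64(-0.0554), np.float64(0.0), np.float64(0.0469)) 45 shift cm [-0.1  -0.02  1.33] turn [ 0.   2.3 -0.1]
(np.float64(-0.054), np.float64(0.0), np.float64(0.0453)) 45 shift cm [-0.11 -0.02  1.54] turn [ 0.   2.3 -0.1]
(np.float64(-0.0509), np.float64(0.0), np.float64(0.0425)) 45 shift cm [-0.07 -0.02  1.96] turn [ 0.   2.3 -0.1]
```

```bash
python3 -c "
from plant import r
import cv2
w=r.snapshot('scene'); cv2.imwrite('pics/s5.png',cv2.resize(w['image'][150:230,280:400,::-1],None,fx=6,fy=6,interpolation=2))
"
```

```text
(no output)
```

View pics/s5.png

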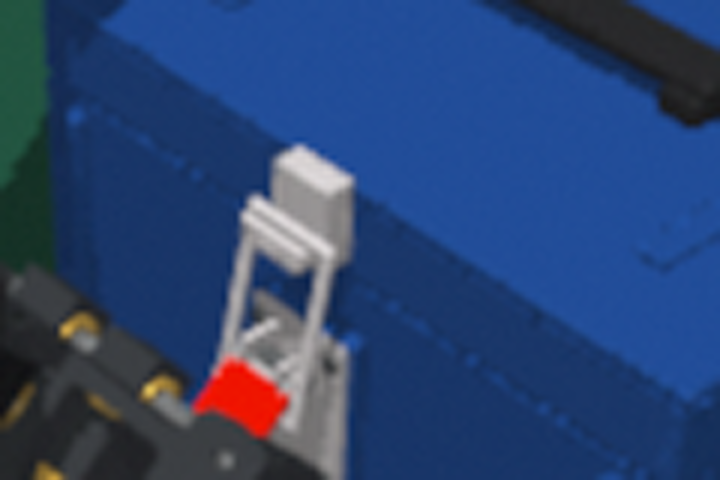

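```bash
python3 -c "
from h import *
from plant import r
w=r.snapshot('scene')
f=lambda P:((proj(w,case2w(C,P))-[280,150])*6).round(0).tolist()
for nm,x,z in(('seat',-.0165,.1385),('outside',-.0268,.1386)): print(nm,f([(x,.02,z),(x,-.02,z)]))
print('block top corners',f([(-.012,.013,.1585),(-.012,-.013,.1585),(0,-.013,.1585)]),'lip top outer',f([(-.024,.013,.141),(-.024,-.013,.141)]))
"
```

```text
seat [[247.0, 190.0], [330.0, 246.0]]
outside [[223.0, 202.0], [306.0, 258.0]]
block top corners [[272.0, 143.0], [328.0, 179.0], [355.0, 164.0]] lip top outer [[244.0, 202.0], [298.0, 238.0]]
```

The bar's ends sit at about (248,200) and (333,252), which matches the seated prediction and not the outside one. The bail is in the groove, so I'll press on.

>>> {"op": "carry_out", "data": {"rows": [[[0,0,0.4],[0,0.8,0],1],[[-0.05,0,0.7],[0,1.3,0],1],[[-0.05,0,0.9],[0,1.8,0],1],[[-0.1,0,1.1],[0,2.3,0],1]]}}

```text
clock: 14.4
tool_pos: [0.5578, -0.0692, 0.0493]
eef_rot: [0.427, 0.819, 0.177, -0.34]
contact_force: [1.0, -1.5, 3.3]
opening: 0.005
finger_force: 1.8
```

```bash
python3 -c "
from h import *
show(press(.65,.05,45),press(.6,.05,45),press(.5,.05,45),press(.4,.0505,45),press(.3,.051,45))"
```

```text
t 14.4 case pos mm [-56.4  -0.4  49.3] F case [-1.7  0.1  3.3] tilt rv [ 0.708 -0.    -0.706] q [ 0.37  1.2  -0.16  1.28 -0.33  1.32  1.06]
(np.float64(-0.0554), np.float64(0.0), np.float64(0.0469)) 45 shift cm [-0.09 -0.04  0.24] turn [ 0.  -0.1 -0. ]
(np.float64(-0.054), np.float64(0.0), np.float64(0.0453)) 45 shift cm [-0.11 -0.04  0.45] turn [ 0.  -0.1 -0. ]
(np.float64(-0.0509), np.float64(0.0), np.float64(0.0425)) 45 shift cm [-0.09 -0.04  0.87] turn [ 0.  -0.1 -0. ]
(np.float64(-0.0478), np.float64(0.0), np.float64(0.0393)) 45 shift cm [-0.09 -0.04  1.31] turn [ 0.  -0.1 -0. ]
(np.float64(-0.0443), np.float64(0.0), np.float64(0.0364)) 45 shift cm [-0.05 -0.04  1.77] turn [ 0.  -0.1 -0. ]
```

>>> {"op": "carry_out", "data": {"rows": [[[-0.05,0,0.2],[0,0,0],1],[[-0.1,0,0.4],[0,0,0],1],[[-0.1,0,0.55],[0,0,0],1],[[-0.1,0,0.55],[0,0,0],1]]}}

```text
clock: 14.8
tool_pos: [0.5558, -0.066, 0.045]
eef_rot: [0.426, 0.819, 0.177, -0.34]
contact_force: [-0.2, -0.7, 2.4]
opening: 0.0
finger_force: 1.1
```

```bash
python3 -c "
from h import *
show(press(.5,.05,45),press(.4,.0505,45),press(.3,.051,45))"
```

```text
t 14.8 case pos mm [-52.7  -0.6  45. ] F case [-0.5  0.5  2.4] tilt rv [ 0.708 -0.    -0.706] q [ 0.37  1.2  -0.16  1.29 -0.34  1.3   1.07]
(np.float64(-0.0509), np.float64(0.0), np.float64(0.0425)) 45 shift cm [-0.05 -0.06  0.3 ] turn [ 0.  -0.1  0. ]
(np.float64(-0.0478), np.float64(0.0), np.float64(0.0393)) 45 shift cm [-0.06 -0.06  0.74] turn [ 0.  -0.1  0. ]
(np.float64(-0.0443), np.float64(0.0), np.float64(0.0364)) 45 shift cm [-0.01 -0.06  1.2 ] turn [ 0.  -0.1  0. ]
```

>>> {"op": "carry_out", "data": {"rows": [[[0,0,0.15],[0,0,0],1],[[-0.05,0,0.3],[0,0,0],1],[[-0.05,0,0.3],[0,0,0],1]]}}

```text
clock: 15.1
tool_pos: [0.5552, -0.065, 0.0421]
eef_rot: [0.427, 0.819, 0.177, -0.339]
contact_force: [0.6, -1.1, 4.4]
opening: 0.007
finger_force: 1.5
```

```bash
python3 -c "
from h import *
show(press(.4,.0505,45),press(.3,.051,45),press(.2,.052,45))"
```

```text
t 15.1 case pos mm [-51.5  -0.7  42.1] F case [-1.2  0.1  4.4] tilt rv [ 0.707 -0.001 -0.707] q [ 0.37  1.2  -0.16  1.29 -0.34  1.3   1.07]
(np.float64(-0.0478), np.float64(0.0), np.float64(0.0393)) 45 shift cm [ 0.06 -0.07  0.46] turn [ 0. -0. -0.]
(np.float64(-0.0443), np.float64(0.0), np.float64(0.0364)) 45 shift cm [ 0.1  -0.07  0.91] turn [ 0. -0. -0.]
(np.float64(-0.0406), np.float64(0.0), np.float64(0.0333)) 45 shift cm [ 0.15 -0.07  1.39] turn [ 0. -0. -0.]
```

>>> {"op": "carry_out", "data": {"rows": [[[0.05,0,0.15],[0,0,0],1],[[0.05,0,0.3],[0,0,0],1],[[0.06,0,0.45],[0,0,0],1],[[0.06,0,0.45],[0,0,0],1]]}}

```text
clock: 15.5
tool_pos: [0.553, -0.0621, 0.0392]
eef_rot: [0.427, 0.819, 0.177, -0.339]
contact_force: [0.7, -0.6, 3.0]
opening: 0.008
finger_force: 1.2
```

```bash
python3 -c "
from h import *
show(press(.3,.051,45),press(.2,.051,45))"
```

```text
t 15.5 case pos mm [-47.9  -0.5  39.2] F case [-0.9 -0.2  3. ] tilt rv [ 0.707 -0.    -0.707] q [ 0.36  1.21 -0.17  1.3  -0.34  1.28  1.07]
(np.float64(-0.0443), np.float64(0.0), np.float64(0.0364)) 45 shift cm [ 0.06 -0.05  0.45] turn [ 0. -0. -0.]
(np.float64(-0.0404), np.float64(0.0), np.float64(0.0343)) 45 shift cm [ 0.18 -0.05  0.87] turn [ 0. -0. -0.]
```

>>> {"op": "carry_out", "data": {"rows": [[[0.05,0,0.15],[0,0,0],1],[[0.05,0,0.3],[0,0,0],1],[[0.1,0,0.45],[0,0,0],1],[[0.1,0,0.45],[0,0,0],1]]}}

```text
clock: 15.9
tool_pos: [0.5507, -0.059, 0.0367]
eef_rot: [0.427, 0.819, 0.177, -0.34]
contact_force: [2.3, -1.7, 1.7]
opening: 0.005
finger_force: 1.1
```

```bash
python3 -c "
from h import *
show(press(.25,.051,45),press(.2,.051,45),press(.1,.051,45),press(0,.051,45))"
```

```text
t 15.9 case pos mm [-44.   -0.4  36.7] F case [-2.7 -0.9  1.7] tilt rv [ 0.707 -0.    -0.707] q [ 0.36  1.21 -0.17  1.32 -0.34  1.27  1.07]
(np.float64(-0.0424), np.float64(0.0), np.float64(0.0353)) 45 shift cm [ 0.01 -0.04  0.21] turn [ 0. -0. -0.]
(np.float64(-0.0404), np.float64(0.0), np.float64(0.0343)) 45 shift cm [ 0.08 -0.04  0.42] turn [ 0. -0. -0.]
(np.float64(-0.0362), np.float64(0.0), np.float64(0.0325)) 45 shift cm [ 0.25 -0.04  0.85] turn [ 0. -0. -0.]
(np.float64(-0.0319), np.float64(0.0), np.float64(0.031)) 45 shift cm [ 0.45 -0.04  1.26] turn [ 0. -0. -0.]
```

>>> {"op": "carry_out", "data": {"rows": [[[0,0,0.1],[0,0,0],1],[[0.05,0,0.2],[0,0,0],1],[[0.08,0,0.3],[0,0,0],1],[[0.08,0,0.3],[0,0,0],1]]}}

```text
clock: 16.3
tool_pos: [0.5503, -0.0584, 0.036]
eef_rot: [0.427, 0.82, 0.177, -0.338]
contact_force: [3.5, -5.9, 7.3]
opening: 0.004
finger_force: 3.7
```

```bash
python3 -c "
from h import *
show(press(.2,.051,45),press(.1,.051,45),press(0,.051,45))"
```

```text
t 16.3 case pos mm [-43.3  -0.5  36. ] F case [-6.8  0.6  7.3] tilt rv [ 0.705 -0.002 -0.709] q [ 0.36  1.2  -0.17  1.32 -0.34  1.26  1.07]
(np.float64(-0.0404), np.float64(0.0), np.float64(0.0343)) 45 shift cm [ 0.08 -0.05  0.32] turn [ 0.1  0.2 -0. ]
(np.float64(-0.0362), np.float64(0.0), np.float64(0.0325)) 45 shift cm [ 0.25 -0.05  0.75] turn [ 0.1  0.2 -0. ]
(np.float64(-0.0319), np.float64(0.0), np.float64(0.031)) 45 shift cm [ 0.45 -0.05  1.15] turn [ 0.1  0.2 -0. ]
```

>>> {"op": "carry_out", "data": {"rows": [[[0.1,0,0.05],[0,0,0],1],[[0.18,0,0.1],[0,0,0],1],[[0.18,0,0.1],[0,0,0],1]]}}

```text
clock: 16.6
tool_pos: [0.5501, -0.0582, 0.0361]
eef_rot: [0.428, 0.82, 0.176, -0.336]
contact_force: [4.6, -6.9, 7.0]
opening: 0.007
finger_force: 5.1
```

```bash
python3 -c "
from h import *
show(press(.2,.051,45),press(.1,.051,45),press(0,.051,45))"
```

```text
t 16.6 case pos mm [-43.   -0.4  36.1] F case [-8.3  0.2  7. ] tilt rv [ 0.702 -0.003 -0.712] q [ 0.36  1.2  -0.17  1.33 -0.34  1.26  1.07]
(np.float64(-0.0404), np.float64(0.0), np.float64(0.0343)) 45 shift cm [ 0.06 -0.04  0.31] turn [ 0.2  0.4 -0.1]
(np.float64(-0.0362), np.float64(0.0), np.float64(0.0325)) 45 shift cm [ 0.23 -0.04  0.73] turn [ 0.2  0.4 -0.1]
(np.float64(-0.0319), np.float64(0.0), np.float64(0.031)) 45 shift cm [ 0.43 -0.05  1.14] turn [ 0.2  0.4 -0.1]
```

>>> {"op": "carry_out", "data": {"rows": [[[0.1,0,0.05],[0,0,0],1],[[0.2,0,0.12],[0,0,0],1],[[0.3,0,0.2],[0,0,0],1],[[0.3,0,0.2],[0,0,0],1]]}}

```text
clock: 17.0
tool_pos: [0.549, -0.0566, 0.0358]
eef_rot: [0.429, 0.821, 0.176, -0.334]
contact_force: [5.3, -7.0, 1.6]
opening: 0.003
finger_force: 4.8
```

```bash
python3 -c "
from h import *
show()"
```

```text
t 17.0 case pos mm [-41.1  -0.4  35.8] F case [-8.7 -0.3  1.6] tilt rv [ 0.699 -0.004 -0.715] q [ 0.36  1.2  -0.17  1.34 -0.34  1.25  1.07]
```

>>> {"op": "carry_out", "data": {"rows": [[[0.1,0,0.08],[0,0,0],1],[[0.2,0,0.16],[0,0,0],1],[[0.3,0,0.25],[0,0,0],1],[[0.3,0,0.25],[0,0,0],1]]}}

```text
clock: 17.4
tool_pos: [0.5467, -0.0537, 0.0358]
eef_rot: [0.429, 0.821, 0.175, -0.334]
contact_force: [7.0, -9.4, 1.9]
opening: 0.005
finger_force: 5.9
```

```bash
python3 -c "
from h import *
show()"
```

```text
t 17.4 case pos mm [-37.4  -0.1  35.8] F case [-11.7  -0.3   1.9] tilt rv [ 0.699 -0.003 -0.715] q [ 0.36  1.19 -0.17  1.35 -0.34  1.24  1.07]
```

>>> {"op": "carry_out", "data": {"rows": [[[0.1,0,0.1],[0,0,0],1],[[0.18,0,0.18],[0,0,0],1],[[0.25,0,0.25],[0,0,0],1],[[0.25,0,0.25],[0,0,0],1]]}}

```text
clock: 17.8
tool_pos: [0.5465, -0.0535, 0.0357]
eef_rot: [0.43, 0.821, 0.175, -0.331]
contact_force: [10.0, -14.6, 4.6]
opening: 0.006
finger_force: 9.0
```

```bash
python3 -c "
from h import *
show()"
```

```text
t 17.8 case pos mm [-37.1  -0.2  35.7] F case [-17.7   0.2   4.6] tilt rv [ 0.695 -0.006 -0.719] q [ 0.36  1.19 -0.17  1.36 -0.34  1.23  1.07]
```

>>> {"op": "carry_out", "data": {"rows": [[[0.05,0,0.05],[0,0,0],1],[[0.1,0,0.1],[0,0,0],1],[[0.1,0,0.1],[0,0,0],1]]}}

```text
clock: 18.1
tool_pos: [0.5465, -0.0534, 0.0357]
eef_rot: [0.431, 0.822, 0.175, -0.33]
contact_force: [11.2, -17.0, 5.2]
opening: 0.004
finger_force: 10.3
```

```bash
python3 -c "
from h import *
show()"
```

```text
t 18.1 case pos mm [-37.   -0.2  35.7] F case [-20.4   0.6   5.2] tilt rv [ 0.693 -0.006 -0.721] q [ 0.36  1.19 -0.17  1.36 -0.34  1.22  1.07]
```

>>> {"op": "carry_out", "data": {"rows": [[[-0.7,0,-0.7],[0,0,0],1],[[-1.4,0,-1.4],[0,0,0],1],[[-1.9,0,-0.9],[0,0,0],1],[[-1.9,0,-0.9],[0,0,0],1],[[-1.9,0,-0.9],[0,0,0],1]]}}

```text
clock: 18.6
tool_pos: [0.5513, -0.0603, 0.0294]
eef_rot: [0.426, 0.819, 0.177, -0.341]
contact_force: [-0.1, 0.8, 0.0]
opening: -0.0
finger_force: 0.0
```

```bash
python3 -c "
from h import *
show()
from plant import r
import cv2
w=r.snapshot('scene');im=w['image'].astype(int)[150:270,270:350]
m=((im[...,0]>100)&(im[...,1]<70)&(im[...,2]<70)).astype(np.uint8);print(m.sum())
"
```

```text
t 18.6 case pos mm [-45.4  -0.1  29.4] F case [ 0.7 -0.3  0. ] tilt rv [ 0.709  0.001 -0.705] q [ 0.36  1.22 -0.17  1.31 -0.34  1.27  1.07]
160
```

>>> {"op": "carry_out", "data": {"rows": [[[0.3,0,0.3],[0,0,0],1],[[0.6,0,0.6],[0,0,0],1],[[0.8,0,0.8],[0,0,0],1],[[0.9,0,0.9],[0,0,0],1],[[0.9,0,0.9],[0,0,0],1]]}}

```text
clock: 19.15
tool_pos: [0.5473, -0.0539, 0.0299]
eef_rot: [0.428, 0.82, 0.176, -0.336]
contact_force: [4.1, -6.8, 1.8]
opening: 0.007
finger_force: 3.9
```

```bash
python3 -c "
from h import *
show()"
```

```text
t 19.15 case pos mm [-37.9  -0.5  29.9] F case [-8.   0.5  1.8] tilt rv [ 0.701 -0.003 -0.713] q [ 0.36  1.21 -0.17  1.34 -0.34  1.24  1.08]
```

>>> {"op": "carry_out", "data": {"rows": [[[0.1,0,0.1],[0,0,0],1],[[0.2,0,0.2],[0,0,0],1],[[0.3,0,0.3],[0,0,0],1],[[0.3,0,0.3],[0,0,0],1]]}}

```text
clock: 19.55
tool_pos: [0.5471, -0.0536, 0.0298]
eef_rot: [0.43, 0.821, 0.175, -0.332]
contact_force: [8.4, -13.0, 4.9]
opening: 0.003
finger_force: 7.7
```

```bash
python3 -c "
from h import *
show()"
```

```text
t 19.55 case pos mm [-37.5  -0.6  29.8] F case [-15.5   0.6   4.9] tilt rv [ 0.696 -0.006 -0.718] q [ 0.36  1.2  -0.17  1.35 -0.34  1.23  1.08]
```

>>> {"op": "carry_out", "data": {"rows": [[[0.08,0,0.07],[0,0,0],1],[[0.16,0,0.14],[0,0,0],1],[[0.16,0,0.14],[0,0,0],1]]}}

```text
clock: 19.85
tool_pos: [0.5471, -0.0535, 0.0298]
eef_rot: [0.43, 0.822, 0.175, -0.33]
contact_force: [10.3, -15.2, 6.2]
opening: 0.004
finger_force: 9.5
```

```bash
python3 -c "
from h import *
show()"
```

```text
t 19.85 case pos mm [-37.4  -0.6  29.8] F case [-18.3   0.3   6.2] tilt rv [ 0.693 -0.007 -0.721] q [ 0.36  1.2  -0.17  1.35 -0.34  1.22  1.08]
```

>>> {"op": "carry_out", "data": {"rows": [[[-1,0,-1],[0,0,0],1],[[-3,0,-4],[0,0,0],1],[[-4,0,-8],[0,0,0],1],[[-4,0,-12],[0,0,0],1],[[-4,0,-15],[0,0,0],1],[[-4,0,-15],[0,0,0],1]]}}

```text
clock: 20.45
tool_pos: [0.6209, -0.1587, 0.1103]
eef_rot: [0.428, 0.82, 0.177, -0.335]
contact_force: [0.1, 0.4, 0.1]
opening: 0.004
finger_force: 0.0
```

```bash
python3 -c "
from h import *
from plant import r
import cv2
show()
def corners(L):
    e=np.array([-np.sin(L),0,-np.cos(L)]); n=np.array([-np.cos(L),0,np.sin(L)]);p=np.array([-.019,0,.082])
    return [p+d*e+.0065*n+[0,y,0] for d in(.059,.0) for y in(.015,-.015)]
out=[]
for nm,(x0,y0) in (('scene',(290,170)),('wrist',(270,130))):
    w=r.snapshot(nm)
    for L in (-.08,0,.08,.15,.25): print(nm,L,((proj(w,case2w(C,corners(L)))-[x0,y0])*5).round(0).tolist())
    im=w['image'][y0:y0+100,x0:x0+80,::-1] if nm=='scene' else w['image'][y0:y0+100,x0:x0+80,::-1]
    out.append(cv2.resize(im,None,fx=5,fy=5,interpolation=2))
cv2.imwrite('pics/s6.png',np.hstack(out)); 
"
```

```text
t 20.45 case pos mm [-166.    -0.7  110.3] F case [ 0.3 -0.3  0.1] tilt rv [ 0.702 -0.005 -0.712] q [ 0.42  1.25 -0.13  0.88 -0.31  1.67  1.02]
scene -0.08 [[153.0, 288.0], [201.0, 324.0], [146.0, 186.0], [196.0, 222.0]]
scene 0 [[145.0, 292.0], [192.0, 329.0], [146.0, 185.0], [196.0, 221.0]]
scene 0.08 [[137.0, 296.0], [184.0, 333.0], [146.0, 184.0], [196.0, 220.0]]
scene 0.15 [[129.0, 299.0], [177.0, 336.0], [146.0, 183.0], [196.0, 219.0]]
scene 0.25 [[119.0, 301.0], [167.0, 339.0], [146.0, 182.0], [196.0, 218.0]]
wrist -0.08 [[142.0, 38.0], [305.0, 38.0], [124.0, -173.0], [324.0, -173.0]]
wrist 0 [[141.0, 58.0], [306.0, 58.0], [124.0, -175.0], [324.0, -175.0]]
wrist 0.08 [[141.0, 78.0], [307.0, 77.0], [124.0, -178.0], [324.0, -178.0]]
wrist 0.15 [[140.0, 93.0], [307.0, 93.0], [124.0, -180.0], [324.0, -180.0]]
wrist 0.25 [[139.0, 114.0], [309.0, 114.0], [123.0, -184.0], [324.0, -184.0]]
```

View pics/s6.png

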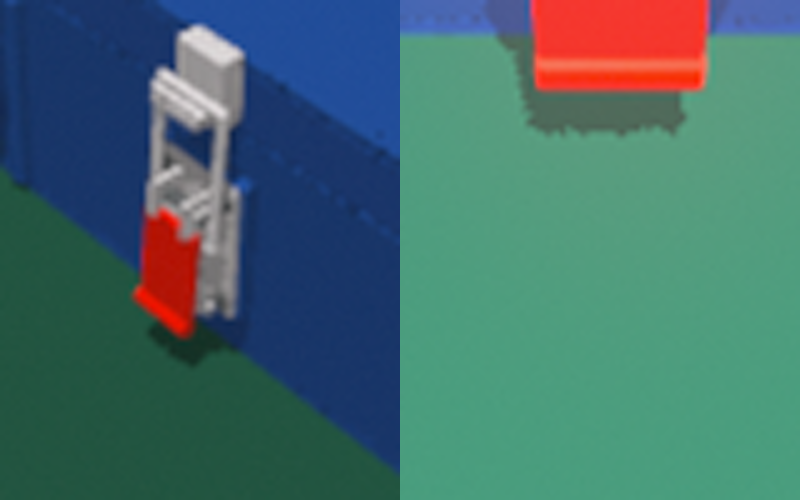

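The last picture shows the bail seated over the keeper and the red lever hanging against the case, with its tip at about (165,312). In two separate presses the lever stayed rigid at the same place from 8 N to about 20 N, which is past the 16 N catch force. It had also dropped about 4 mm just before that, so it has clicked home. Handing in.

```bash
python3 -c "
from plant import r
print(r.finish_job())"
```

```text
the job is handed in; nothing more can be done
None
```

The job is handed in at about 20 s: the lid was pressed onto its seal (8 N at most), the bail was hooked over the keeper, and the red lever was pressed home (about 21 N at most), with the click inferred from force and position rather than seen; the arm never went near the screwdriver, jar or cartridge.

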